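Press the snap caps home along a curved vial tray

TASK

The four vials in the curved blue tray have their white snap caps only set on. Beginning with the vial beside the red end block, trace the row with the fingertips to the other end, pressing each cap lightly but fully home in turn and, from the first cap to the last, staying over the row and no more than about 3 cm above the caps. Do not grip, lift or shove the tray, leave the beaker, the orange ring and the blue cap alone, and finish clear of everything.

Things in the scene. Friction and masses are not known exactly. Their poses are not given: they have to be found in the camera images.
- tray: loose curved vial tray: blue ring segment, 34 mm high, 56 mm wide in the radial direction, 0.8 kg, carrying 4 clear vials in a row along a circular arc. Origin on the worktop under the middle of the row's bow, 12 mm inside the arc; z up, x from the arc's centre outward through the middle of the row, y toward the end that has the red block. It stands level and may be turned any way
- arc_center (a point): centre of the arc on which the vials stand, at worktop height (an unmarked point; the beaker stands over or near it): the row has a radius of 100 mm round it
- cap_1_top (a point): centre of the top face of the white snap cap (24 mm across, 11.5 mm high, dark centre) of vial 1: the vial next to the red end block. The top is 67.5 to 69 mm above the worktop at the start and 63 mm when home; neighbouring caps are 40 mm apart, centre to centre
- cap_2_top (a point): centre of the top face of the white snap cap (24 mm across, 11.5 mm high, dark centre) of vial 2: the next vial along the arc. The top is 67.5 to 69 mm above the worktop at the start and 63 mm when home; neighbouring caps are 40 mm apart, centre to centre
- cap_3_top (a point): centre of the top face of the white snap cap (24 mm across, 11.5 mm high, dark centre) of vial 3: the next vial along the arc. The top is 67.5 to 69 mm above the worktop at the start and 63 mm when home; neighbouring caps are 40 mm apart, centre to centre
- cap_4_top (a point): centre of the top face of the white snap cap (24 mm across, 11.5 mm high, dark centre) of vial 4: the vial at the other end, next to the grey end block. The top is 67.5 to 69 mm above the worktop at the start and 63 mm when home; neighbouring caps are 40 mm apart, centre to centre
- cap_1 (a joint): how far cap 1 is pressed down, m: 0 to 0.0015 at the start, 0.006 fully home. It slides straight down against about 3.5 N of friction, stays where it is left, and stops hard at the bottom
- cap_2 (a joint): how far cap 2 is pressed down, m: 0 to 0.0015 at the start, 0.006 fully home. It slides straight down against about 3.5 N of friction, stays where it is left, and stops hard at the bottom
- cap_3 (a joint): how far cap 3 is pressed down, m: 0 to 0.0015 at the start, 0.006 fully home. It slides straight down against about 3.5 N of friction, stays where it is left, and stops hard at the bottom
- cap_4 (a joint): how far cap 4 is pressed down, m: 0 to 0.0015 at the start, 0.006 fully home. It slides straight down against about 3.5 N of friction, stays where it is left, and stops hard at the bottom
- beaker: bystander: clear glass beaker 47 mm across, 58 mm high, loose, standing in the hollow of the arc; origin at the centre of its underside
- orange_ring: bystander: orange plastic ring 57 mm across, 22 mm high, loose, behind the bow of the tray; origin at the centre of its underside
- blue_cap: bystander: blue screw cap 37 mm across, 24 mm high, loose, lying past the grey end of the tray; origin at the centre of its underside
Not all that is in view belongs to the job. There is more than one size of the tray; the job needs the largest.

How it is judged:
By the outcome, as a careful person would: the job done as asked, in the order asked, and still so for the second after the job is handed in, with the robot touching nothing.
It also fails if it takes over 48 s, if anything falls off the work surface, if the arm or the gripper's body presses on something with over 40 N, if the wrist force passes 120 N, or if a joint passes its speed limit or range.

ROBOT

A 7-joint arm with a two-finger parallel gripper is mounted at the origin on a cart in front of the work surface, level with it; the furniture and walls round the work are solid. World frame = base frame: x ahead of the robot, y to its left, z up, the work surface at z = 0. Lengths are in m, angles in rad, forces in N, time in s.
With the tool pointing down it reaches from about 0.425 to 0.875 m from the base axis. Payload 4.7 kg.
Tool frame: the origin (TCP) lies at the very end of the fingers, on their centre line; the grasp point (between the pads) lies ctrl.pinch_z behind it (ctrl.pinch_z is the distance from the TCP to the grasp point, in m); x points along the fingers, y is the direction in which the jaws open and shut, and the axes are right-handed (so a half turn about x gives the same grasp; the last joint's range is limited). The gripper opens to 87 mm and grips with 3 to 60 N. Pads are 19 mm wide; open, the fingers measure 117 mm over their backs; the gripper's body (75 mm by 190 mm) begins 51 mm behind the grasp point.
Start: joints at [1.329, 0.321, -0.07, 1.45, 0.023, 1.371, -0.057], TCP at [0.164, -0.629, 0.223] pointing down, gripper open.
Joint ranges: [-2.86, 2.86], [-0.3, 2.09], [-1.38, 1.24], [0.06, 2.45], [-1.56, 4.7], [0.09, 2.05], [-2.69, 2.69]. Speed limits (rad/s): [2.57, 2.57, 3.14, 3.14, 3.14, 3.14, 3.14].

INTERFACE

Orientations are given as a rotation vector (axis times angle).
In Python, from bench import get_state, get_image, camera_info, order, ctrl gives the robot as it stands.
- The arm moves only by the tool jog_arm, never from a script. Its arguments are lists of equal length, an entry for each row: "claw": the finger opening in mm, from 0 to 87; "xyz": the shift along the tool's x, y, z in mm, a list of three; "roll": the turn about the tool's x in degrees. In form: {"claw": [claw, ...], "xyz": [[tx, ty, tz], ...], "roll": [roll, ...]}. A call has 1 to 5 rows; each row is the pose to reach, as a shift and turn from the pose measured when the call began, along the tool's axes at that moment; what a row does not reach only later rows make up. A row lasts 1/10 s, in which the tool goes at most 50 mm and 8.59 degrees, less where a joint would pass 70% of its speed; a pose out of reach is approached as far as the arm can. A call with a gripper value outside its range is refused whole. The fingers move at their own pace and stop on an object; "force" is the grip in N (left out, the last holds). Time passes only in rows, so rows that repeat a pose let the fingers close. It gives the time, the measured TCP pose, the force and the opening at its end, in the units of the state.
- get_state(): the state, without advancing time (a new reading comes with each control period).
- get_image(name): name is "scene" or "top" or "wrist"; returns (picture, depth): 400x640x3 uint8, red, green, blue; 400x640 float32, m along the optical axis (not along the pixel's ray), 0 where there is no reading.
- camera_info(name): a dict with "intrinsics" (3x3 intrinsics, pixels), "rvec" (rotation vector, rad) and "tvec" (3), from world to camera coordinates, as OpenCV has them; the wrist camera has in their place "tool_from_camera" (4x4, takes a point from camera to tool coordinates, whose origin is the TCP and whose axes are the tool frame's). Camera axes: x right, y down, z forward; pixel columns grow to the right and rows downward; lengths in m; the calibration is good to about 2 mm. A picture is of the moment at which its call begins: read the wrist's pose just before it. camera_info takes no time and is no camera call.
- order.close_job(): hands the job in, once; it reports no verdict.
The state is a dict: "time": time; "joint_positions": joint angles; "qd": joint speeds; "joint_torque": joint torques, N m; "position": TCP position; "tool_rot": TCP orientation; "ft_force": force on the tool from outside, world axes, zero at the start; "torque": the same for the moment, N m; "grip_width": opening from 0.0 (shut) to 1.0 (fully open).
Only numpy, scipy, OpenCV 4.12 (cv2) and the standard library are available. Lean on these libraries where they do the work, as an engineer would, in place of code of your own. Each camera call takes 0.05 s, during which the arm holds its last target. There are 200 camera calls.

## Working session

There is one attempt and no reset: what is moved stays moved. The work goes in short steps, Python scripts to look and compute and a tool call to move; the robot and the scene stay as the last step left them, time stands still between calls to the robot, and variables do not carry over. Pictures are saved under pics/ and viewed, about 8 in all and at most 12, crops included, and the job is handed in when it is done.

Besides the shell and the picture viewer there is one more tool, called after "Call:" as name(argument=value, ...) on one line, values as JSON. jog_arm: Moves the arm, as the interface text tells. Its arguments: {"type":"object","properties":{"claw":{"type":"array"},"xyz":{"type":"array"},"roll":{"type":"array"},"force":{"type":"number"}},"required":["claw","xyz","roll"]}

```bash
mkdir -p pics; python3 - <<'E'
from bench import get_state,get_image,camera_info,ctrl
import cv2,numpy as np
print(get_state(),ctrl.pinch_z)
for n in("scene","top"):
    im,d=get_image(n); cv2.imwrite(f"pics/{n}.png",im[:,:,::-1]); np.savez(f"pics/{n}.npz",im=im,d=d); print(n,camera_info(n))
print(camera_info("wrist"))
E
```

```text
{'time': 0.0, 'joint_positions': array([ 1.3290996 ,  0.32182568, -0.07011261,  1.45168825,  0.02263801,
        1.37077624, -0.05692034]), 'qd': array([-5.15568082e-04, -2.84176199e-04, -9.73861355e-04, -1.82308877e-03,
       -2.51108025e-04, -6.32877778e-05,  1.63876519e-03]), 'joint_torque': array([ 9.50255926e-04, -4.91294074e+01, -4.03361712e-01, -3.12526882e+01,
       -6.37930096e-02,  4.37905372e-02,  1.61596613e-04]), 'position': array([ 0.16427596, -0.62832683,  0.22145334]), 'tool_rot': array([ 2.08551302,  0.2702654 , -2.08628795]), 'ft_force': array([-0.1578217 ,  0.66551411, -0.50816614]), 'torque': array([ 0.01359443,  0.01165585, -0.02424993]), 'grip_width': 1.0027374360093584} 0.0187
scene {'intrinsics': array([[430.24532625,   0.        , 317.45893608],
       [  0.        , 430.24532625, 197.86023245],
       [  0.        ,   0.        ,   1.        ]]), 'rvec': array([ 1.04082033, -2.21860522,  1.20780369]), 'tvec': array([0.48630782, 0.2315368 , 0.72758117])}
top {'intrinsics': array([[453.3477427 ,   0.        , 312.66450676],
       [  0.        , 453.3477427 , 194.81236164],
       [  0.        ,   0.        ,   1.        ]]), 'rvec': array([ 2.14680308, -2.15631543,  0.15975325]), 'tvec': array([0.19247673, 0.56013513, 0.85441679])}
{'intrinsics': array([[334.9752438 ,   0.        , 318.32539759],
       [  0.        , 334.9752438 , 204.82291728],
       [  0.        ,   0.        ,   1.        ]]), 'tool_from_camera': array([[-1.65469807e-03, -2.53941337e-01,  9.67218207e-01,
        -1.61036566e-01],
       [ 9.99998355e-01, -1.13909194e-03,  1.41171125e-03,
         7.49272947e-04],
       [ 7.43258620e-04,  9.67218951e-01,  2.53942804e-01,
        -6.85517384e-02],
       [ 0.00000000e+00,  0.00000000e+00,  0.00000000e+00,
         1.00000000e+00]])}
```

View pics/top.png

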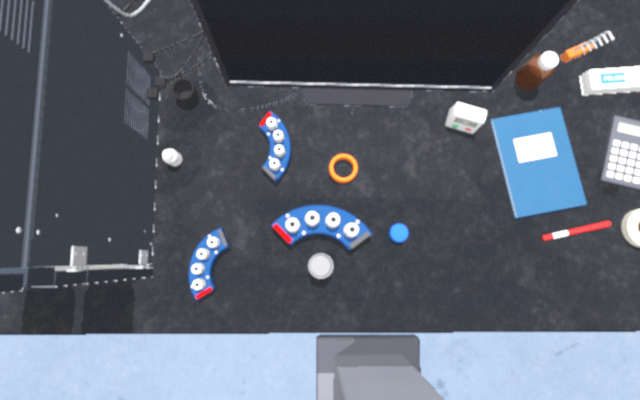

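View pics/scene.png

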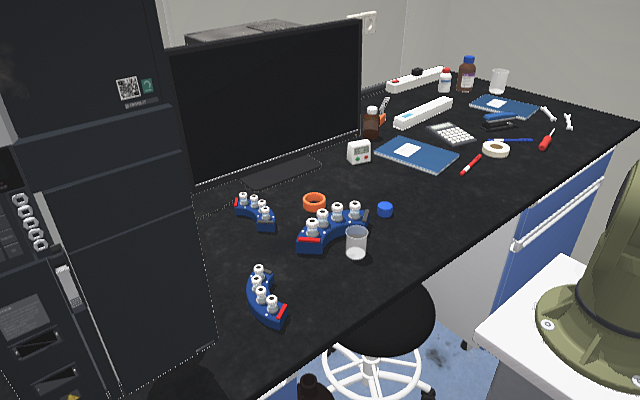

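The largest tray is the middle one: caps at about (292,224), (312,218), (333,219) and (352,230) in the top view, with red at the left, the beaker at (320,266), the ring at (343,168) and the blue cap at (399,233). I'll enlarge it next.

```bash
python3 - <<'E'
import cv2
a=cv2.imread("pics/top.png")[195:265,262:382]; a=cv2.resize(a,None,fx=6,fy=6,interpolation=cv2.INTER_CUBIC)
cv2.imwrite("pics/topc.png",a)
a=cv2.imread("pics/scene.png")[190:270,285:405]; a=cv2.resize(a,None,fx=6,fy=6,interpolation=cv2.INTER_CUBIC)
cv2.imwrite("pics/scc.png",a)
E
```

```text
(no output)
```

View pics/topc.png

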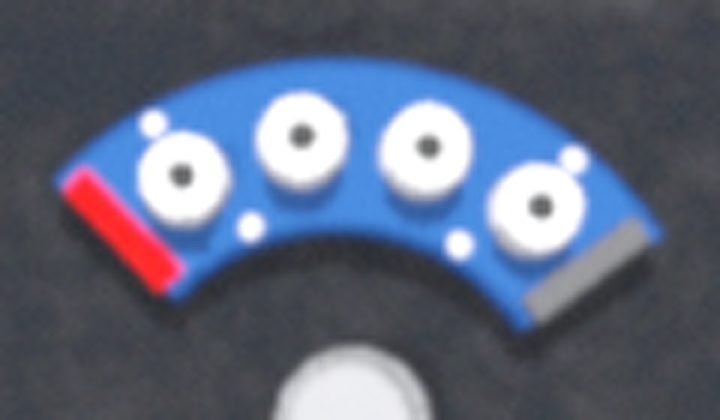

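View pics/scc.png

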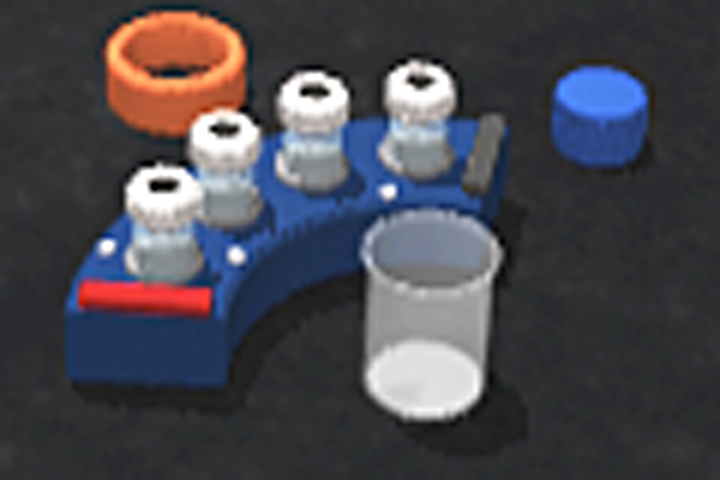

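Dark centres in the top crop are at (181,176), (302,136), (429,147) and (541,206). In the scene crop they are at (163,185), (225,130), (314,91) and (420,81). The red block is beside the first one in both views. Next I'll fit the tray arc to these.

```bash
cat > h.py <<'E'
from bench import get_state,get_image,camera_info
import cv2,numpy as np
from scipy.optimize import least_squares
from scipy.spatial.transform import Rotation as R
def proj(n,P):
    c=camera_info(n); return cv2.projectPoints(np.float64(P),c["rvec"],c["tvec"],c["intrinsics"],None)[0][:,0]
def ray(n,px,z):
    c=camera_info(n); M=cv2.Rodrigues(c["rvec"])[0]; o=-M.T@c["tvec"]
    d=np.c_[px,np.ones(len(px))]@np.linalg.inv(c["intrinsics"]).T@M
    return o+d*((z-o[2])/d[:,2])[:,None]
E
python3 - <<'E'
from h import *
f=lambda a,o:(np.array(a)+.5)/6-.5+o
T=f([(181,176),(302,136),(429,147),(541,206)],(262,195)); S=f([(163,185),(225,130),(314,91),(420,81)],(285,190))
for n,p in(("top",T),("scene",S)): 
    q=ray(n,p,.068); print(n,q.round(4).tolist(),np.linalg.norm(np.diff(q,axis=0),axis=1))
st=2*np.arcsin(.2)
def caps(v,z=.068):
    a=v[2]+st*np.array([1.5,.5,-.5,-1.5]); return np.c_[v[0]+.1*np.cos(a),v[1]+.1*np.sin(a),np.full(4,z)]
def fit(use): return least_squares(lambda v:np.r_[tuple((proj(n,caps(v))-p).ravel() for n,p in use)],[ .45,-.2,0])
q=ray("top",T,.068)
for use in([("top",T)],[("scene",S)],[("top",T),("scene",S)]):
    best=min((least_squares(lambda v:np.r_[tuple((proj(n,caps(v))-p).ravel() for n,p in use)],[*q.mean(0)[:2]-.1*np.array([np.cos(t),np.sin(t)]),t]) for t in np.arange(0,6.3,.7)),key=lambda r:r.cost)
    print(best.x.round(4),best.cost,best.fun.round(1)); print(caps(best.x).round(4).tolist())
s=get_state(); print(s["position"],R.from_rotvec(s["tool_rot"]).as_matrix().round(3))
print(ray("top",np.array([[320,266],[343,168],[399,233]]),.03))
E
```

```text
top [[0.5015, 0.23, 0.068], [0.514, 0.1918, 0.068], [0.5103, 0.1518, 0.068], [0.4916, 0.1168, 0.068]] [0.04011636 0.04019587 0.03972333]
scene [[0.4997, 0.2324, 0.068], [0.5115, 0.1944, 0.068], [0.5098, 0.1535, 0.068], [0.49, 0.1193, 0.068]] [0.03970825 0.04098118 0.03952698]
[ 0.4146  0.1806 -0.0883] 0.008205268755572518 [ 0.1 -0.   0.   0.  -0.1 -0.   0.   0. ]
[[0.5015, 0.2299, 0.068], [0.5139, 0.1918, 0.068], [0.5104, 0.152, 0.068], [0.4915, 0.1167, 0.068]]
[ 0.4129  0.1824 -0.0832] 0.08984059469647773 [ 0.1 -0.  -0.1 -0.2 -0.   0.3  0.  -0.1]
[[0.4997, 0.2322, 0.068], [0.5122, 0.1942, 0.068], [0.5089, 0.1543, 0.068], [0.4902, 0.119, 0.068]]
[0.4143 0.181  6.1965] 1.0481589848189308 [-0.3  0.1 -0.3  0.2 -0.4  0.1 -0.3  0.1  0.3 -0.7  0.1 -0.8  0.2 -0.2
  0.2 -0.6]
[[0.5012, 0.2304, 0.068], [0.5137, 0.1924, 0.068], [0.5102, 0.1526, 0.068], [0.4914, 0.1173, 0.068]]
[ 0.16424492 -0.62838913  0.22159917] [[-0.001  0.253 -0.967]
 [ 0.002 -0.967 -0.253]
 [-1.    -0.002  0.   ]]
[[0.42218571 0.17633409 0.03      ]
 [0.61639143 0.12874388 0.03      ]
 [0.48561658 0.0202696  0.03      ]]
```

Call:
jog_arm(claw=[0,0,0,0,0], xyz=[[0,-102,-322],[0,-102,-322],[0,-102,-322],[0,-102,-322],[0,-102,-322]], roll=[7,14.7,14.7,14.7,14.7], force=20)

```text
time: 0.6
position: [0.377, -0.4937, 0.2216]
tool_rot: [-2.219, -0.001, 2.221]
ft_force: [1.4, -0.1, -0.3]
grip_width: 0.629
```

Call:
jog_arm(claw=[0,0,0,0,0], xyz=[[0,-310,-143],[0,-310,-143],[0,-310,-143],[0,-310,-143],[0,-310,-143]], roll=[0,0,0,0,0])

```text
time: 1.1
position: [0.4813, -0.2664, 0.2217]
tool_rot: [-2.218, -0.001, 2.221]
ft_force: [1.0, -0.4, 0.2]
grip_width: 0.171
```

Call:
jog_arm(claw=[0,0,0,0,0], xyz=[[0,-300,-20],[0,-300,-20],[0,-300,-20],[0,-300,-20],[0,-300,-20]], roll=[0,0,0,0,0])

```text
time: 1.6
position: [0.4975, -0.0171, 0.2221]
tool_rot: [-2.218, -0.0, 2.222]
ft_force: [0.8, -0.8, 0.2]
grip_width: 0.003
```

Call:
jog_arm(claw=[0,0,0,0,0], xyz=[[0,-248,-4],[0,-248,-4],[0,-248,-4],[0,-248,-4],[0,-248,-4]], roll=[0,0,0,0,0])

```text
time: 2.1
position: [0.5014, 0.2325, 0.2224]
tool_rot: [-2.219, 0.001, 2.221]
ft_force: [0.7, 0.8, -0.1]
grip_width: 0.003
```

Call:
jog_arm(claw=[0,0,0,0], xyz=[[20,0,0],[50,0,0],[80,0,0],[80,0,0]], roll=[0,0,0,0])

```text
time: 2.5
position: [0.4982, 0.231, 0.1381]
tool_rot: [2.211, -0.004, -2.232]
ft_force: [-1.1, -0.4, -0.1]
grip_width: 0.002
```

```bash
python3 - <<'E'
from h import *
s=get_state(); im,d=get_image("wrist"); cv2.imwrite("pics/w1.png",im[:,:,::-1])
print(s["position"],s["ft_force"],s["grip_width"])
C=camera_info("wrist"); W=np.eye(4); W[:3,:3]=R.from_rotvec(s["tool_rot"]).as_matrix(); W[:3,3]=s["position"]
M=np.linalg.inv(W@C["tool_from_camera"])
P=np.array([[0.5012, 0.2304, 0.068], [0.5137, 0.1924, 0.068], [0.5102, 0.1526, 0.068], [0.4914, 0.1173, 0.068]])
p=(np.c_[P,np.ones(4)]@M.T)[:,:3]@C["intrinsics"].T; print((p[:,:2]/p[:,2:]).round(1))
E
```

```text
[0.49820871 0.2309845  0.13808167] [-1.13986841 -0.43630999 -0.13587469] 0.0018448313349056708
[[317.3 211. ]
 [371.  193.8]
 [426.8 198.5]
 [473.3 223.5]]
```

View pics/w1.png

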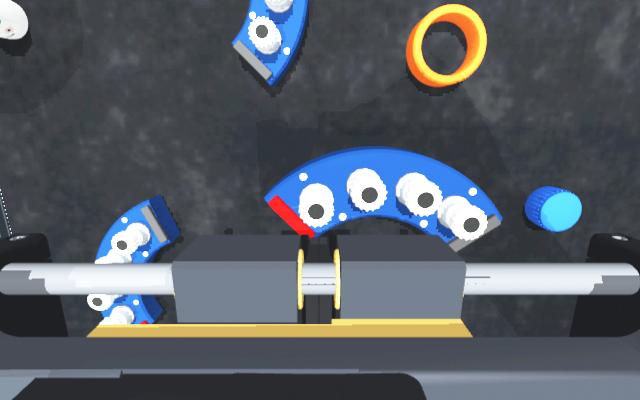

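The dark centres are at (316,211), (369,195), (425,200) and (471,225), within 2 px of the prediction. I'll check that the closed fingertips fill the middle with a depth reading.

```bash
python3 - <<'E'
from h import *
im,d=get_image("wrist"); np.set_printoptions(linewidth=200,precision=3,suppress=True)
s=get_state();print(s["position"],s["ft_force"])
print(d[225:325:8,292:348:4])
print(im[225:325:8,292:348:4].mean(2).round(0))
E
```

```text
[0.501 0.232 0.142] [ 1.074 -0.332  0.8  ]
[[0.275 0.277 0.277 0.275 0.281 0.248 0.247 0.247 0.247 0.282 0.282 0.283 0.318 0.319]
 [0.321 0.32  0.278 0.278 0.277 0.279 0.285 0.286 0.287 0.322 0.32  0.32  0.321 0.321]
 [0.088 0.088 0.091 0.161 0.161 0.165 0.166 0.166 0.166 0.166 0.161 0.162 0.087 0.089]
 [0.082 0.082 0.085 0.151 0.155 0.155 0.156 0.155 0.157 0.156 0.152 0.085 0.082 0.082]
 [0.078 0.077 0.082 0.143 0.147 0.148 0.145 0.146 0.147 0.147 0.145 0.083 0.077 0.078]
 [0.075 0.076 0.081 0.084 0.084 0.086 0.084 0.085 0.084 0.    0.084 0.08  0.078 0.074]
 [0.075 0.075 0.078 0.082 0.083 0.083 0.082 0.084 0.082 0.083 0.083 0.081 0.077 0.075]
 [0.075 0.076 0.079 0.083 0.081 0.084 0.082 0.083 0.081 0.082 0.082 0.    0.076 0.076]
 [0.075 0.074 0.079 0.082 0.082 0.083 0.083 0.083 0.083 0.083 0.083 0.08  0.077 0.077]
 [0.076 0.075 0.079 0.116 0.127 0.126 0.126 0.126 0.126 0.127 0.124 0.08  0.078 0.077]
 [0.077 0.077 0.081 0.115 0.126 0.127 0.126 0.127 0.127 0.128 0.124 0.08  0.079 0.075]
 [0.078 0.078 0.091 0.115 0.127 0.127 0.127 0.128 0.128 0.128 0.125 0.095 0.078 0.077]
 [0.079 0.077
[... 324 characters left out ...]
.  51.  51.  51.  50.  35. 156.  77.  76.]
 [ 77.  74. 223.  34.  50.  51.  49.  49.  50.  51.  34. 216.  68.  77.]
 [125.  99. 184. 177. 177. 176. 176. 176. 176. 176. 176. 216.  66. 125.]
 [130. 107. 181. 232. 231. 231. 232. 232. 232. 231. 232. 221. 134. 130.]
 [130. 109. 189. 241. 241. 241. 241. 240. 241. 240. 241. 181. 155. 130.]
 [129. 124. 189. 229. 228. 229. 229. 229. 229. 229. 229. 220. 128. 130.]
 [129. 125. 191.  35.  69.  67.  68.  67.  67.  67.  40. 223. 143. 129.]
 [130. 121. 180.  33.  68.  67.  67.  67.  68.  68.  40. 223.  86. 130.]
 [129. 123.  55.  33.  68.  67.  67.  67.  67.  67.  33.  55. 100. 129.]
 [129. 123.  54.  32.  67.  67.  67.  68.  68.  67. 203. 202. 202. 203.]]
```

Call:
jog_arm(claw=[0,0,0,0,0], xyz=[[20,1,0],[40,1,0],[57,1,0],[57,1,0],[57,1,0]], roll=[0,0,0,0,0])

```text
time: 3.1
position: [0.502, 0.232, 0.0871]
tool_rot: [-2.219, 0.0, 2.22]
ft_force: [-0.3, 0.3, 0.3]
grip_width: 0.005
```

```bash
python3 - <<'E'
from h import *
s=get_state();print(s["position"],s["tool_rot"],s["ft_force"],s["qd"].round(3))
im,d=get_image("top")
s=get_state();print(s["position"],s["tool_rot"],s["ft_force"],s["qd"].round(3))
E
```

```text
[0.50200986 0.2320105  0.08714407] [-2.21910848e+00  2.79552039e-04  2.21974457e+00] [-0.32524309  0.27689812  0.25505064] [-0.001 -0.008 -0.003 -0.01   0.001 -0.005  0.001]
[0.50226301 0.23215912 0.08743438] [-2.21995016e+00  3.49676637e-05  2.21878564e+00] [ 0.17645297 -0.47483596  0.35144031] [-0.001 -0.004 -0.002 -0.     0.004 -0.004 -0.002]
```

Call:
jog_arm(claw=[0,0,0,0,0], xyz=[[8,1,1],[16,1,1],[19,1,1],[22,1,1],[24,1,1]], roll=[0,0,0,0,0])

```text
time: 3.65
position: [0.501, 0.2308, 0.0633]
tool_rot: [-2.219, 0.001, 2.22]
ft_force: [-3.3, -3.2, 13.9]
grip_width: 0.001
```

Call:
jog_arm(claw=[0], xyz=[[1,0,0]], roll=[0])

```text
time: 3.75
position: [0.5011, 0.2308, 0.0633]
tool_rot: [-2.22, 0.002, 2.221]
ft_force: [-4.8, -3.0, 14.8]
grip_width: 0.005
```

Cap 1 hit its hard stop at z = 63.3 mm with about 14 N. Next is cap 2.

Call:
jog_arm(claw=[0,0,0,0,0], xyz=[[-8,0,0],[-17,0,0],[-17,18,-7],[-17,37,-12],[-17,37,-12]], roll=[0,0,0,0,0])

```text
time: 4.25
position: [0.5144, 0.1907, 0.0806]
tool_rot: [-2.219, 0.009, 2.218]
ft_force: [-0.4, -0.5, -0.3]
grip_width: 0.007
```

```bash
python3 - <<'E'
from h import *
s=get_state();print(s["position"],s["ft_force"])
im,d=get_image("wrist"); cv2.imwrite("pics/w2.png",im[120:270,220:540,::-1].repeat(2,0).repeat(2,1))
C=camera_info("wrist"); W=np.eye(4); W[:3,:3]=R.from_rotvec(s["tool_rot"]).as_matrix(); W[:3,3]=s["position"]
M=np.linalg.inv(W@C["tool_from_camera"])
P=np.array([[0.501, 0.231, 0.063], [0.513, 0.1935, 0.068], [0.5095, 0.1535, 0.068], [0.490, 0.1185, 0.068]])
p=(np.c_[P,np.ones(4)]@M.T)[:,:3]@C["intrinsics"].T; print(((p[:,:2]/p[:,2:]-[220,120])*2).round(0))
E
```

```text
[0.51439166 0.19071571 0.08055688] [-0.44004446 -0.48323545 -0.30146659]
[[ 54. 289.]
 [183. 256.]
 [326. 266.]
 [446. 329.]]
```

View pics/w2.png

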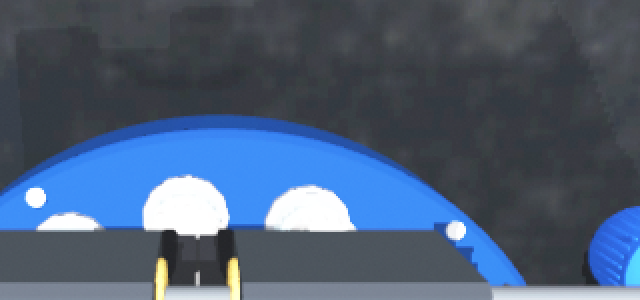

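Cap 2 is centred at about u=186 in the crop, with 183 predicted, so the tray has not moved. The fingers overshot slightly and should settle.

```bash
python3 -c "
from h import *
s=get_state();print(s['position'],s['ft_force'])"
```

```text
[0.51369965 0.1926479  0.08062318] [-0.35603434  1.08321698  0.08983059]
```

Call:
jog_arm(claw=[0,0,0,0,0], xyz=[[8,0,0],[11,0,0],[14,0,0],[17,0,0],[18,0,0]], roll=[0,0,0,0,0])

```text
time: 4.8
position: [0.513, 0.1936, 0.0633]
tool_rot: [-2.218, 0.004, 2.22]
ft_force: [-5.7, -2.2, 14.9]
grip_width: 0.001
```

Call:
jog_arm(claw=[0], xyz=[[1,0,0]], roll=[0])

```text
time: 4.9
position: [0.513, 0.1936, 0.0634]
tool_rot: [-2.219, 0.005, 2.221]
ft_force: [-3.5, -3.4, 12.6]
grip_width: 0.009
```

Cap 2 is home. Cap 3 at (.5095,.1535) is next, so dx is −3.5 mm and dy −40 mm.

Call:
jog_arm(claw=[0,0,0,0,0], xyz=[[-8,0,0],[-17,0,0],[-17,20,0],[-17,40,3],[-17,40,3]], roll=[0,0,0,0,0])

```text
time: 5.4
position: [0.5103, 0.1506, 0.0805]
tool_rot: [-2.219, 0.012, 2.22]
ft_force: [0.5, 0.2, 0.3]
grip_width: 0.003
```

Call:
jog_arm(claw=[0], xyz=[[0,-2,0]], roll=[0])

```text
time: 5.5
position: [0.5106, 0.1528, 0.0809]
tool_rot: [-2.219, 0.012, 2.218]
ft_force: [0.3, 0.8, -0.3]
grip_width: 0.006
```

Call:
jog_arm(claw=[0,0,0,0,0], xyz=[[8,0,1],[11,0,1],[14,0,1],[17,0,1],[18,0,1]], roll=[0,0,0,0,0])

```text
time: 6.0
position: [0.5091, 0.1538, 0.0633]
tool_rot: [-2.218, 0.011, 2.22]
ft_force: [-6.0, 0.0, 13.6]
grip_width: 0.003
```

Call:
jog_arm(claw=[0], xyz=[[1,0,0]], roll=[0])

```text
time: 6.1
position: [0.5091, 0.1538, 0.0634]
tool_rot: [-2.218, 0.011, 2.221]
ft_force: [-4.8, -2.9, 14.8]
grip_width: 0.005
```

Cap 3 is home. Cap 4 at (.490,.1185) is next, so dx is −19 mm and dy −35 mm.

Call:
jog_arm(claw=[0,0,0,0,0], xyz=[[-8,0,0],[-17,0,0],[-17,19,8],[-17,35,19],[-17,35,19]], roll=[0,0,0,0,0])

```text
time: 6.6
position: [0.4892, 0.1166, 0.0805]
tool_rot: [-2.217, 0.017, 2.221]
ft_force: [-0.3, -0.3, 0.1]
grip_width: 0.007
```

Call:
jog_arm(claw=[0], xyz=[[0,-2,-1]], roll=[0])

```text
time: 6.7
position: [0.4908, 0.1186, 0.0809]
tool_rot: [-2.218, 0.018, 2.219]
ft_force: [0.4, 0.7, -0.3]
grip_width: 0.004
```

Call:
jog_arm(claw=[0,0,0,0,0], xyz=[[8,0,0],[11,0,0],[14,0,0],[17,0,0],[18,0,0]], roll=[0,0,0,0,0])

```text
time: 7.2
position: [0.4907, 0.1193, 0.0633]
tool_rot: [-2.218, 0.017, 2.22]
ft_force: [-4.0, -0.3, 12.4]
grip_width: 0.004
```

Call:
jog_arm(claw=[0], xyz=[[1,0,0]], roll=[0])

```text
time: 7.3
position: [0.4908, 0.1193, 0.0633]
tool_rot: [-2.218, 0.018, 2.221]
ft_force: [-5.4, -1.9, 15.7]
grip_width: 0.006
```

Call:
jog_arm(claw=[0,0,0,0,0], xyz=[[-10,0,0],[-50,0,0],[-100,0,0],[-150,0,0],[-150,0,0]], roll=[0,0,0,0,0])

```text
time: 7.8
position: [0.4953, 0.1219, 0.2206]
tool_rot: [-2.232, 0.016, 2.206]
ft_force: [-0.4, 0.8, 0.1]
grip_width: 0.004
```

Call:
jog_arm(claw=[0,0,0,0,0], xyz=[[0,300,0],[0,300,0],[0,300,0],[0,300,0],[0,300,0]], roll=[0,0,0,0,0])

```text
time: 8.3
position: [0.4919, -0.1316, 0.2205]
tool_rot: [-2.233, 0.016, 2.205]
ft_force: [0.4, 0.5, 0.2]
grip_width: 0.006
```

Call:
jog_arm(claw=[0,0,0], xyz=[[0,50,0],[0,50,0],[0,50,0]], roll=[0,0,0])

```text
time: 8.6
position: [0.491, -0.1829, 0.2201]
tool_rot: [-2.23, 0.019, 2.204]
ft_force: [0.5, -0.6, 0.1]
grip_width: 0.003
```

```bash
python3 - <<'E'
from h import *
z=np.load("pics/top.npz"); im,d=get_image("top"); s2,_=get_image("scene")
c=camera_info("top"); Mx=cv2.Rodrigues(c["rvec"])[0]
K=np.linalg.inv(c["intrinsics"])
def hz(d,u,v):
    q=[]
    for i in range(-2,3):
        for j in range(-2,3):
            u0,v0=int(round(u))+i,int(round(v))+j; p=K@[u0,v0,1]*d[v0,u0]; q.append((Mx.T@(p-c["tvec"]))[2])
    return np.median(q)
for x,y in((181,176),(302,136),(429,147),(541,206)):
    u,v=262+x/6,195+y/6; print(hz(z["d"],u,v).round(4),hz(d,u,v).round(4))
a=np.vstack([q[150:280,250:420,::-1] for q in(z["im"],im)]); b=np.vstack([cv2.imread("pics/scene.png")[180:280,280:410],s2[180:280,280:410,::-1]])
b=cv2.resize(b,(338,520)); a=cv2.resize(a,(340,520)); cv2.imwrite("pics/end.png",np.hstack([a,b])); print(get_state()["position"])
E
```

```text
0.069 0.064
0.0689 0.0639
0.0699 0.0639
0.0692 0.0647
[ 0.4916915  -0.17990624  0.2205049 ]
```

View pics/end.png

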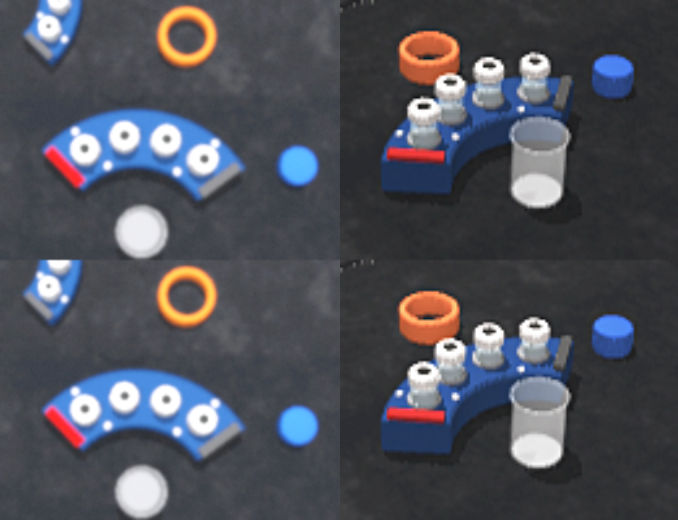

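Before (above) and after (below), all four caps are lower and even. The tray, beaker, ring and blue cap have not moved.

```bash
python3 -c "
from bench import order
print(order.close_job())"
```

```text
the job is handed in; nothing more can be done
None
```

All four caps on the largest tray are pressed home, in order from the red block to the grey block, and the job was handed in at about 9 s of the 48 s allowed.

- **Pressing:** I pressed with the closed fingertips. Each cap met its hard stop with the fingertips at z = 63.3–63.4 mm and read 12–16 N, against about 3.5 N of friction. Between caps, the fingertips rose to about z = 81 mm at the readings taken, roughly 12 mm above the unpressed caps.
- **Cap height check:** In the top camera's depth, the cap tops went from about 69–70 mm to 64–65 mm. That is about 1–1.5 mm above the nominal 63 mm, but it matches the camera's offset at the start and its 2 mm calibration. Cap 4 read highest, at 64.7 mm, though its fingertip stop was 63.3 mm like the others.
- **Scene check:** Before-and-after pictures show no visible movement of the tray, beaker, ring or blue cap. The arm finished clear, about 22 cm above the worktop and off to the side.
- **Deviations:** Sideways moves overshot by about 2–3 mm. I corrected or let this settle before each press, and the presses landed within about 1 mm of the estimated cap centres. A side force of up to about 6 N showed while pressing.

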